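Put the drill bits away: fold the rack, shut the case

TASK

The drill-bit case stands open on the bench. First fold its upright bit rack right down flat into the tray while the cover still stands open, then swing the cover over it and press it fully shut. Do it all by pushing with the fingertips: do not take the rack or the cover between the fingers, do not lift or shove the case from its place, and leave the tools around it alone.

Things in the scene. Friction and masses are not known exactly. Their poses are not given: they have to be found in the camera images.
- case: Loose open drill-bit case of grey sheet steel, 1.4 kg in all. Tray 150 mm deep (own x), 200 wide (own y), 34 high, walls 3. Origin: centre of the tray's underside, on the bench; z up; +x points from the rack side to the cover's hinge side. Rack near the -x wall, cover on the +x rim. The -x side starts turned up to 86 deg from facing the robot. Slides if pushed sideways with about 8 N.
- rack (a joint): Angle of the bit rack about its pivot line (parallel to case y): 0 = folded flat in the tray (a stop), 1.5 = upright (a stop). Starts 1.3 to 1.48. Folding turns its top towards the cover's hinge (case +x) and down. Stiff pivot, stays where it is left; pushing it near its top takes about 4 N at first, less once it is over. About 0.3 kg with its drills.
- rack_pivot (a point): Middle of the rack's pivot line: in the case's frame at x -62, y 0, z 27 mm; fixed in the case. The rack is a bright steel plate 180 mm wide (case y), 55 tall from the pivot, 2 thick, standing up at the start, its plain face towards case -x. Behind it stand 13 twist drills of 2 to 8 mm, which reach up to 121 mm from the pivot.
- rack_top (a point): Middle of the rack plate's free edge, on its plain face, 55 mm from the pivot line (the drills reach farther). Folded flat it lies 29 mm above the bench, a few mm below the tray's rim.
- cover (a joint): Angle of the cover about its hinge: 0 = shut (a stop), 1.57 = straight up, 1.95 = leaning back (a stop). Starts standing open, 1.65 to 1.85. Stiff hinge, stays where it is left; swinging it near its free edge takes about 1 to 4 N. About 0.22 kg. If swung over while the rack stands, it strikes the drills.
- cover_hinge (a point): Middle of the cover's hinge line: in the case's frame at x +75, y 0, z 34.5 mm; fixed in the case. The cover is a shallow steel pan, 150 mm from hinge to free edge, 200 wide (case y), 16 deep, hollow on the side towards the rack; its plain outside faces away from the rack (case +x) when open and is the top when shut.
- cover_edge (a point): Middle of the cover's free edge on its outside face: 150 mm from the hinge and 16 mm outwards. 51 mm above the bench when shut; about 180 mm when open.
- plane: Loose steel block plane with a brass front knob, 160 x 50 mm, 57 mm high, 0.7 kg. Origin: centre of its underside. Stands beside the case; leave it alone.
- tape: Loose tape measure standing on edge, yellow and black, 72 x 38 mm, 66 mm high. Origin: centre of its underside. Stands beside the case; leave it alone.
- glue: Loose upright white glue bottle with a pointed nozzle, 60 mm across, 166 mm high. Origin: centre of its underside. Stands beside the case; leave it alone.

How it is judged:
By the outcome, as a careful person would: the job done as asked, in the order asked, and still so for the second after the job is handed in, with the robot touching nothing.
It also fails if it takes over 51 s, if anything falls off the work surface, if the arm or the gripper's body presses on something with over 40 N, if the wrist force passes 120 N, or if a joint passes its speed limit or range.

ROBOT

A 6-joint arm with a two-finger parallel gripper is mounted at the origin on the work surface. World frame = base frame: x ahead of the robot, y to its left, z up, the work surface at z = 0. Lengths are in m, angles in rad, forces in N, time in s.
With the tool pointing down it reaches from about 0.35 to 0.975 m from the base axis. Payload 4.9 kg.
Tool frame: the origin (TCP) lies midway between the tips of the shut fingers; the grasp point (between the pads) lies 19 mm behind it; z points along the fingers, x is the direction in which the jaws open and shut, and the axes are right-handed (so a half turn about z gives the same grasp; the last joint's range is limited). The gripper opens to 85 mm and grips with 20 to 120 N. Pads are 22 mm wide; open, the fingers measure 114 mm over their backs; the gripper's body (76 mm by 85 mm) begins 54 mm behind the grasp point. The pads swing forward as they close: fully open they stand 13 mm farther back than shut.
Start: joints at [-1.407, 0.053, 1.613, -0, 1.476, -0.119], TCP at [0.174, -0.6, 0.231] pointing down, gripper open.
Joint ranges: [-3.01, 3.01], [-1.01, 2.22], [0.06, 2.58], [-1.02, 4.17], [0.09, 2.62], [-3.14, 3.14]. Speed limits (rad/s): [2.57, 2.57, 3.14, 3.14, 3.14, 3.14].

INTERFACE

Orientations are given as a rotation vector (axis times angle).
In Python, from station import ctrl gives the robot as it stands.
- The arm moves only by the tool step_arm, never from a script. Its argument "increments" is text: rows parted by semicolons, each of 6 numbers parted by spaces: the shift along the tool's x, y, z as a fraction of full scale, then the turn, a rotation vector about the tool's x, y, z as a fraction of full scale. In form: x y z rx ry rz; .... A call has 1 to 12 rows; each row shifts and turns the commanded pose from where the row before left it, along the tool's axes as they then stand; what a row does not reach is not made up. Full scale, the value 1, is 0.025 m for a shift and 0.1 rad for a turn. A row lasts 1/12 s, in which the tool goes at most 41.7 mm and 7.16 degrees, less where a joint would pass 70% of its speed; a pose out of reach is approached as far as the arm can. A call with a number of a shift or a turn outside -1 to 1 is refused whole. A call with a gripper value outside its range is refused whole. "fingers" is the opening, from -1 (shut) to 1 (fully open), so that 0 is half open, set as the call begins (left out, the last holds). The fingers move at their own pace and stop on an object; "newtons" is the grip in N (left out, the last holds). Time passes only in rows, so rows that do not move let the fingers close. It gives the time, the measured TCP pose, the force and the opening at its end, in the units of the state.
- ctrl.get_obs(): the state, without advancing time (a new reading comes with each control period).
- ctrl.get_image(name): name is "scene" or "top" or "wrist"; returns a dict with "pixels" (420x560x3 uint8, red, green, blue), "intrinsics" (3x3 intrinsics, pixels), "eye" and "orientation" of the camera in the world. Camera axes: x right, y down, z forward; pixel columns grow to the right and rows downward; lengths in m; the calibration is good to about 2 mm. The wrist camera is an equidistant fisheye: a pixel r from the principal point sees the ray r / f radians off the axis. A picture is of the moment at which its call begins. There is no depth.
- ctrl.finish_job(): hands the job in, once; it reports no verdict.
The state is a dict: "t": time; "q": joint angles; "dq": joint speeds; "effort": joint torques, N m; "tool_pos": TCP position; "tool_rot": TCP orientation; "contact_force": force on the tool from outside, world axes, zero at the start; "wrist_torque": the same for the moment, N m; "opening": finger opening in m.
Only numpy, scipy, OpenCV 4.12 (cv2) and the standard library are available. Lean on these libraries where they do the work, as an engineer would, in place of code of your own. Each camera call takes 0.05 s, during which the arm holds its last target.

## Working session

There is one attempt and no reset: what is moved stays moved. The work goes in short steps, Python scripts to look and compute and a tool call to move; the robot and the scene stay as the last step left them, time stands still between calls to the robot, and variables do not carry over. Pictures are saved under pics/ and viewed, and the job is handed in when it is done.

Besides the shell and the picture viewer there is one more tool, called after ">>>" by a JSON object that holds its "op" and its "data". step_arm: Moves the arm, as the interface text tells. Shift numbers are shares of 0.025 m and turn numbers shares of 0.1 rad, none past 1 either way. Its arguments: {"type":"object","properties":{"increments":{"type":"string"},"fingers":{"type":"number"},"newtons":{"type":"number"}},"required":["increments"]}

```bash
mkdir -p pics; ls; python3 - <<'E'
from station import ctrl
import cv2
for n in ["scene","top","wrist"]:
    d=ctrl.get_image(n)
    cv2.imwrite(f"pics/{n}0.png",d["pixels"][:,:,::-1])
    print(n,d["intrinsics"],d["eye"],d["orientation"])
    import pickle; pickle.dump(d,open(f"{n}0.pkl","wb"))
print(ctrl.get_obs())
E
```

```text
pics
scene [[439.98676896   0.         287.9162744 ]
 [  0.         439.98676896 207.4328464 ]
 [  0.           0.           1.        ]] [0.95966503 0.65248213 0.71030916] [-0.80054711 -2.55066505  1.10338173]
top [[452.18812548   0.         283.12401146]
 [  0.         452.18812548 209.20766463]
 [  0.           0.           1.        ]] [0.50250572 0.1221188  0.91845215] [-2.191977    2.22643561 -0.10659609]
wrist [[325.1922621    0.         279.01603336]
 [  0.         325.1922621  209.30597659]
 [  0.           0.           1.        ]] [ 0.23641966 -0.58094298  0.37309872] [ 2.33763971 -1.75462864 -0.23447757]
{'t': 0.15, 'q': array([-1.40699305e+00,  5.32429649e-02,  1.61400210e+00, -4.88318634e-06,
        1.47596812e+00, -1.19004457e-01]), 'dq': array([ 0.00021721,  0.000612  , -0.0032649 , -0.00124061, -0.00056366,
       -0.00141966]), 'effort': array([ 6.82141053e-04, -3.94243562e+01, -3.70720732e+01, -8.14204009e-05,
        4.66069876e-03, -4.31880707e-06]), 'tool_pos': array([ 0.17432439, -0.59968866,  0.23030797]), 'tool_rot': array([-2.51145138e+00,  1.88552368e+00,  1.84444021e-03]), 'contact_force': array([ 0.36386833, -0.52008568,  1.04924466]), 'wrist_torque': array([-0.0119768 ,  0.01418474, -0.05545023]), 'opening': 0.0853836917931095}
```

View pics/scene0.png

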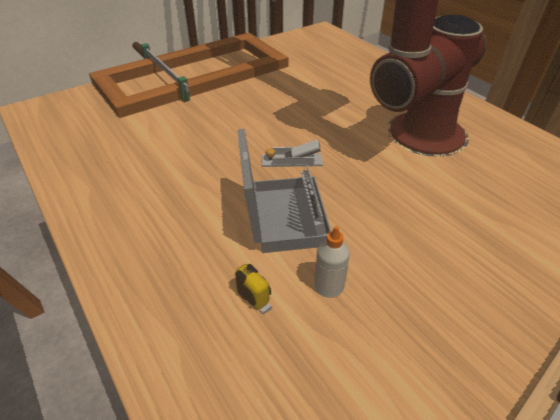

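View pics/top0.png

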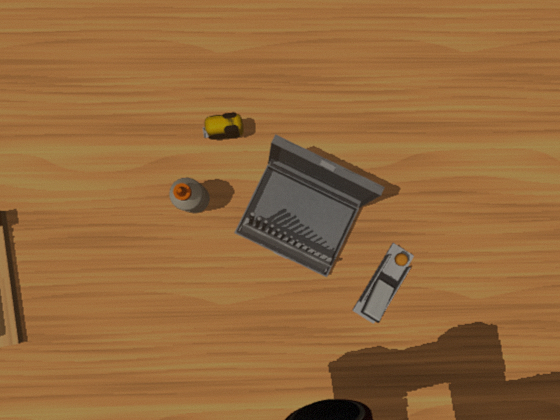

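The top view shows the case near (300,215), with the rack on its lower left (robot) side and the cover at the upper right. The glue is at (188,195), the tape at (223,126) and the plane at (385,285). I'll enlarge it.

```bash
python3 - <<'E'
import cv2
a=cv2.imread("pics/top0.png")[115:285,215:425]
cv2.imwrite("pics/top0c.png",cv2.resize(a,(0,0),fx=3.5,fy=3.5,interpolation=cv2.INTER_CUBIC))
a=cv2.imread("pics/scene0.png")[120:320,210:370]
cv2.imwrite("pics/scene0c.png",cv2.resize(a,(0,0),fx=3,fy=3,interpolation=cv2.INTER_CUBIC))
E
```

```text
(no output)
```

View pics/top0c.png

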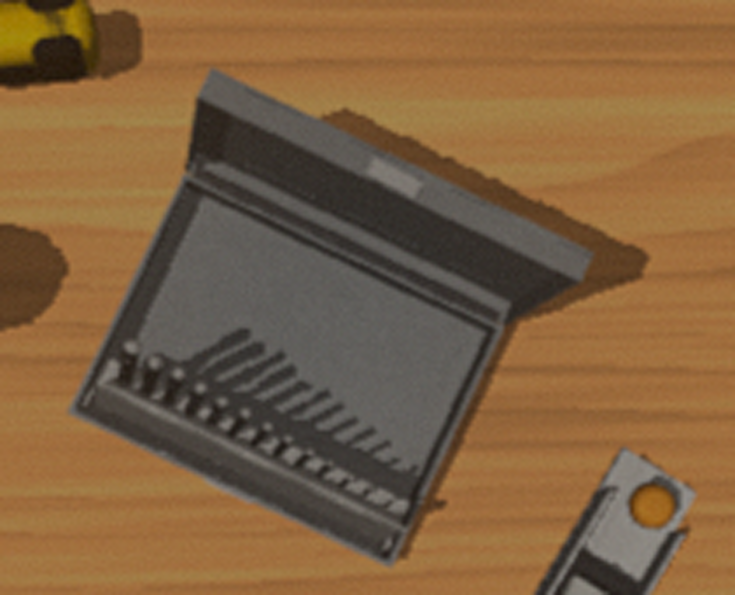

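View pics/scene0c.png

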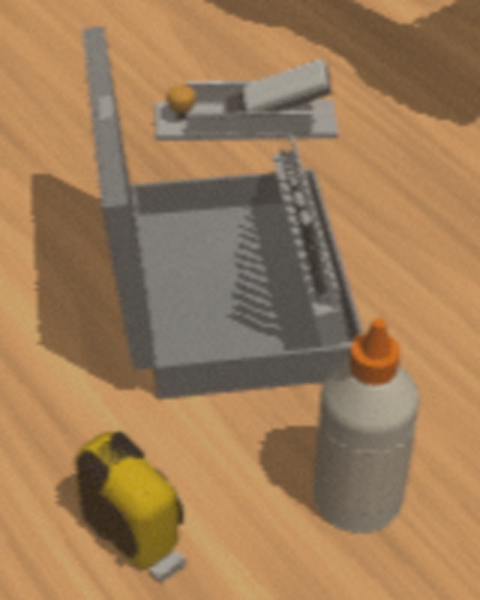

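```bash
cat > h.py <<'E'
import numpy as np,pickle
from scipy.spatial.transform import Rotation as R
def proj(d,P):
    M=R.from_rotvec(d["orientation"]).as_matrix()
    c=(np.atleast_2d(P)-d["eye"])@M
    K=d["intrinsics"]; return np.c_[K[0,0]*c[:,0]/c[:,2]+K[0,2],K[1,1]*c[:,1]/c[:,2]+K[1,2]]
def onplane(d,uv,z):
    K=d["intrinsics"];M=R.from_rotvec(d["orientation"]).as_matrix()
    r=M@np.array([(uv[0]-K[0,2])/K[0,0],(uv[1]-K[1,2])/K[1,1],1])
    return d["eye"]+r*(z-d["eye"][2])/r[2]
def c2w(p,P):
    c,s=np.cos(p[2]),np.sin(p[2]);P=np.atleast_2d(P)
    return np.c_[p[0]+c*P[:,0]-s*P[:,1],p[1]+s*P[:,0]+c*P[:,1],P[:,2]]
def cov(th,r,o,y): # r along from hinge, o outward
    # shut: along -x, out +z ; open 90: along +z, out +x
    return [.075-r*np.cos(th)+o*np.sin(th),y,.0345+r*np.sin(th)+o*np.cos(th)]
def rack(th,r,y,o=0): # upright 90: up z; flat: +x ; o: normal toward plain face (-x when upright)
    return [-.062+r*np.cos(th)-o*np.sin(th),y,.027+r*np.sin(th)+o*np.cos(th)]
E
cat > fit.py <<'E'
from h import *
from scipy.optimize import least_squares
t=pickle.load(open("top0.pkl","rb"));s=pickle.load(open("scene0.pkl","rb"))
ct=lambda u,v:(215+u/3.5,115+v/3.5)
cs=lambda u,v:(210+u/3,120+v/3)
h=.034
def pts(p):
    f=[[-.075,.1,h],[-.075,-.1,h],cov(p[3],.15,.016,.1),cov(p[3],.15,.016,-.1),cov(p[3],.15,0,.1),cov(p[3],.15,0,-.1)]
    g=[[.075,.1,0],[-.075,.1,h],[-.075,-.1,h],cov(p[3],.15,.016,.1),cov(p[3],.15,.016,-.1),cov(p[3],.15,0,.1),cov(p[3],.15,0,-.1)]
    return np.r_[proj(t,c2w(p,f)),proj(s,c2w(p,g))]
ob=np.array([ct(75,410),ct(393,563),ct(212,70),ct(592,255),ct(197,100),ct(583,282),cs(158,397),cs(358,345),cs(313,172),cs(105,207),cs(85,30),cs(130,203),cs(103,28)])
for y0 in (0,.5,-.5):
    r=least_squares(lambda p:(pts(p)-ob).ravel(),[.5,.1,y0,1.7],loss="soft_l1")
    print(r.x,r.cost)
p=r.x;print(np.round(pts(p)-ob,1))
np.save("p.npy",p)
for n,uv,z in(("glue",(182,192),.14),("planek",(402,258),.05),("pla",(355,312),.02),("plb",(378,322),.02),("tape",(223,126),.06)):print(n,onplane(t,uv,z))
for uv in((204,128),(243,122)):print(onplane(t,uv,.05))
E
python3 fit.py
```

```text
[ 0.53380309  0.06094321 -0.46184468  1.63129206] 9.505236598267013
[ 0.53380309  0.06094321 -0.46184467  1.63129204] 9.50523659827018
[ 0.53380309  0.06094321 -0.46184467  1.63129206] 9.50523659826745
[[-1.8  0. ]
 [-0.1  0.5]
 [-0.7  0.2]
 [ 0.2 -0.1]
 [-0.6  0.2]
 [-1.1  0.8]
 [-1.9  0.4]
 [ 1.5 -0.4]
 [-1.5 -1.7]
 [-1.  -0.6]
 [-1.5 -1.1]
 [-0.7 -0.5]
 [-0.2 -1.4]]
glue [0.58045417 0.26572122 0.14      ]
planek [ 0.4559392  -0.13894603  0.05      ]
pla [ 0.34986456 -0.05065971  0.02      ]
plb [ 0.32927992 -0.09592093  0.02      ]
tape [0.71432681 0.20213084 0.06      ]
[0.71315677 0.23967622 0.05      ]
[0.7243636  0.16433516 0.05      ]
```

The fit places the case at about (0.534, 0.061) with yaw -0.46 and the cover at about 1.63. First I turn the tool so that tool y = case -x, and shut the fingers.

>>> {"op": "step_arm", "data": {"increments": "0 0 0 0 0 0.93;0 0 0 0 0 0.93;0 0 0 0 0 0.93;0 0 0 0 0 0.93;0 0 0 0 0 0.93;0 0 0 0 0 0.93;0 0 0 0 0 0.93;0 0 0 0 0 0.93;0 0 0 0 0 0;0 0 0 0 0 0", "fingers": -1, "newtons": 60}}

```text
t: 0.98
tool_pos: [0.1744, -0.6, 0.2309]
tool_rot: [-1.658, 2.668, 0.001]
contact_force: [0.1, 0.1, -0.1]
opening: -0.0001
```

```bash
cat > go.py <<'E'
from h import *
from station import ctrl
import sys
o=ctrl.get_obs();p=np.load("p.npy")
T=R.from_rotvec(o["tool_rot"]).as_matrix()
c,s=np.cos(p[2]),np.sin(p[2]);C=np.array([[c,-s,0],[s,c,0],[0,0,1]])
rel=C.T@(o["tool_pos"]-[p[0],p[1],0])
want=C@np.diag([-1.,-1,-1])[:, [1,0,2]]
err=R.from_matrix(T.T@want).as_rotvec()
print("t",round(o["t"],2),"case-frame tcp mm",np.round(rel*1e3,1),"F case",np.round(C.T@o["contact_force"],1),"open",o["opening"])
print("rot err/0.1",np.round(err/.1,2),"q",np.round(o["q"],2))
if len(sys.argv)>3:
    g=np.array([float(a) for a in sys.argv[1:4]])/1e3
    print("units tool",np.round(T.T@(C@(g-rel))/.025,2))
E
python3 go.py -125 0 200
```

```text
t 0.98 case-frame tcp mm [ -27.3 -751.8  230.9] F case [ 0.1  0.2 -0.1] open -0.0001221877075815974
rot err/0.1 [0.   0.01 0.03] q [-1.41  0.05  1.61 -0.    1.48  0.62]
units tool [-30.08   3.82   1.25]
```

>>> {"op": "step_arm", "data": {"increments": "-1 0 0 0 0 0;-1 0 0 0 0 0;-1 0 0 0 0 0;-1 0 0 0 0 0;-1 0 0 0 0 0;-1 0 0 0 0 0;-1 0 0 0 0 0;-1 0 0 0 0 0;-1 0 0 0 0 0;-1 0 0 0 0 0;-1 0 0 0 0 0;-1 0 0 0 0 0"}}

```text
t: 1.98
tool_pos: [0.3082, -0.3303, 0.2313]
tool_rot: [-1.658, 2.669, -0.0]
contact_force: [0.7, 1.2, -0.2]
opening: -0.0005
```

>>> {"op": "step_arm", "data": {"increments": "-1 0 0 0 0 0;-1 0 0 0 0 0;-1 0 0 0 0 0;-1 0 0 0 0 0;-1 0.2 0 0 0 0;-1 0.2 0 0 0 0;-1 0.3 0 0 0 0;-1 0.4 0 0 0 0;-1 0.4 0 0 0 0;-1 0.4 0 0 0 0;-1 0.4 0 0 0 0;-1 0.4 0 0 0 0"}}

```text
t: 2.98
tool_pos: [0.3808, -0.0315, 0.2314]
tool_rot: [-1.657, 2.668, -0.001]
contact_force: [0.5, -0.0, 0.2]
opening: -0.0002
```

>>> {"op": "step_arm", "data": {"increments": "-1 0.4 0 0 0 0;-1 0.4 0 0 0 0;-1 0.3 0 0 0 0;-1 0 0.4 0 0 0;-1 0 0.4 0 0 0;-1 0 0.4 0 0 0;0 0 0 0 0 0;0 0 0 0 0 0"}}

```text
t: 3.65
tool_pos: [0.4226, 0.1144, 0.2004]
tool_rot: [1.659, -2.665, -0.001]
contact_force: [-0.0, 0.4, 0.1]
opening: -0.0002
```

```bash
python3 go.py -110 0 120;  python3 - <<'E'
from station import ctrl
import cv2,pickle
for n in ["scene","top","wrist"]:
    d=ctrl.get_image(n); pickle.dump(d,open(f"{n}1.pkl","wb"))
    cv2.imwrite(f"pics/{n}1.png",d["pixels"][:,:,::-1])
E
```

```text
t 3.65 case-frame tcp mm [-123.4   -1.7  200.4] F case [-0.2  0.4  0.1] open -0.00018171604771408996
rot err/0.1 [ 0.02 -0.02  0.05] q [ 0.09 -0.4   2.06 -0.    1.48  2.12]
units tool [-0.07 -0.54  3.22]
```

View pics/wrist1.png

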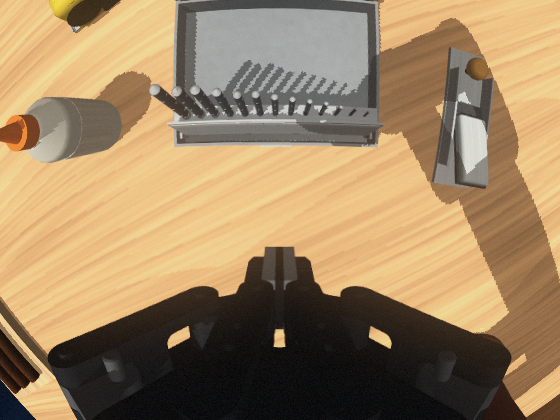

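View pics/scene1.png

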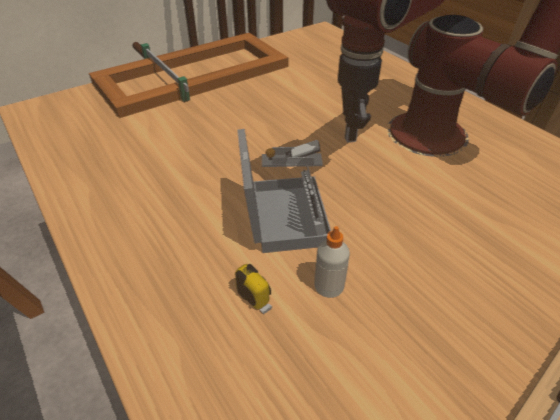

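The wrist view shows the case squared up ahead of the fingers. The near rim corners are at about (175,146) and (381,146), and the shut fingertips are at (280,250). I'll check the pose fit against it.

```bash
cat >> h.py <<'E'
def projw(d,P):
    M=R.from_rotvec(d["orientation"]).as_matrix();c=(np.atleast_2d(P)-d["eye"])@M
    K=d["intrinsics"];rr=np.hypot(c[:,0],c[:,1]);a=np.arctan2(rr,c[:,2])
    return np.c_[K[0,0]*a*c[:,0]/rr+K[0,2],K[1,1]*a*c[:,1]/rr+K[1,2]]
E
python3 - <<'E'
from h import *
d=pickle.load(open("wrist1.pkl","rb"));p=np.load("p.npy")
print(projw(d,c2w(p,[[-.075,.1,.034],[-.075,-.1,.034],[-.075,.1,0]])))
for th in(1.3,1.4,1.48):print(th,projw(d,c2w(p,[rack(th,.055,.09,.002),rack(th,.055,-.09,.002)])))
import cv2
a=d["pixels"][70:160,140:420,::-1];cv2.imwrite("pics/w1c.png",cv2.resize(a,(0,0),fx=2.8,fy=2.8,interpolation=2))
E
```

```text
[[174.81775429 143.64006362]
 [378.5953619  143.74089077]
 [184.43832177 141.54378127]]
1.3 [[168.05620442 116.40528276]
 [384.70076985 116.38648109]]
1.4 [[167.81538398 122.8152298 ]
 [384.91407295 122.81684882]]
1.48 [[167.79811012 128.03323589]
 [384.91592245 128.05213706]]
```

View pics/w1c.png

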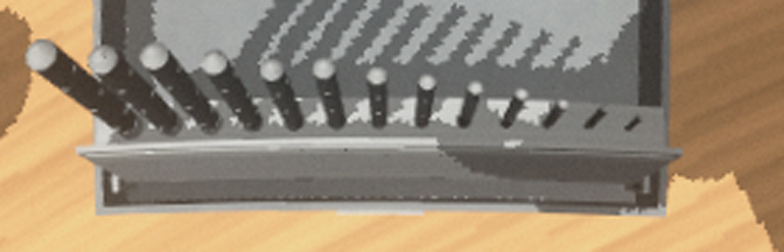

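```bash
python3 - <<'E'
from h import *
pr=None
for th in np.r_[1.4:0:-.1,0,-.05]:
    r=.047;q=np.array(rack(th,r,0,.002))*1e3;q[0]-=11
    print(round(th,2),np.round(q,1), None if pr is None else np.round((q-pr)/25,2)); pr=q
E
python3 go.py -105 0 74
```

```text
1.4 [-67.    0.   73.7] None
1.3 [-62.4   0.   72.8] [ 0.19  0.   -0.03]
1.2 [-57.8   0.   71.5] [ 0.18  0.   -0.05]
1.1 [-53.5   0.   69.8] [ 0.17  0.   -0.07]
1.0 [-49.3   0.   67.6] [ 0.17  0.   -0.09]
0.9 [-45.4   0.   65.1] [ 0.16  0.   -0.1 ]
0.8 [-41.7   0.   62.1] [ 0.15  0.   -0.12]
0.7 [-38.3   0.   58.8] [ 0.13  0.   -0.13]
0.6 [-35.3   0.   55.2] [ 0.12  0.   -0.14]
0.5 [-32.7   0.   51.3] [ 0.11  0.   -0.16]
0.4 [-30.5   0.   47.1] [ 0.09  0.   -0.17]
0.3 [-28.7   0.   42.8] [ 0.07  0.   -0.17]
0.2 [-27.3   0.   38.3] [ 0.05  0.   -0.18]
0.1 [-26.4   0.   33.7] [ 0.04  0.   -0.18]
0.0 [-26.   0.  29.] [ 0.02  0.   -0.19]
-0.05 [-26.    0.   26.6] [ 0.    0.   -0.09]
t 3.8 case-frame tcp mm [-122.3   -2.6  201.9] F case [ 0.5 -0.3 -0.1] open -0.0002466701956613562
rot err/0.1 [-0.01  0.    0.01] q [ 0.09 -0.4   2.06 -0.    1.48  2.12]
units tool [-0.1  -0.69  5.12]
```

>>> {"op": "step_arm", "data": {"increments": "-0.1 0 0.8 0 0 0.03;0 0 0.8 0 0 0;0 0 0.8 0 0 0;0 0 0.8 0 0 0;0 -0.2 0.8 0 0 0;0 -0.3 0.7 0 0 0;0 -0.4 0.4 0 0 0;0 -0.4 0 0 0 0;0 -0.3 0 0 0 0;0 0 0 0 0 0;0 0 0 0 0 0"}}

```text
t: 4.72
tool_pos: [0.4613, 0.0977, 0.0754]
tool_rot: [-1.648, 2.672, -0.002]
contact_force: [-0.5, -0.6, -0.1]
opening: -0.0001
```

```bash
python3 go.py -67 0 73.7
```

```text
t 4.72 case-frame tcp mm [-81.3   0.6  75.4] F case [-0.2 -0.7 -0.1] open -8.970429652043839e-05
rot err/0.1 [-0.02  0.01 -0.03] q [ 0.05 -0.17  2.1   0.    1.21  2.09]
units tool [ 0.02 -0.57  0.07]
```

>>> {"op": "step_arm", "data": {"increments": "0 -0.15 0.05 0 0 0;0 -0.15 0 0 0 0;0 -0.15 0 0 0 0;0 -0.12 0 0 0 0;0 -0.1 0.01 0 0 0;0 -0.1 0.02 0 0 0;0 -0.1 0.02 0 0 0;0 -0.1 0.03 0 0 0"}}

```text
t: 5.38
tool_pos: [0.4817, 0.0873, 0.0705]
tool_rot: [1.651, -2.673, -0.001]
contact_force: [-2.2, 1.7, 1.4]
opening: 0.0001
```

```bash
python3 go.py -57.8 0 71.5;  python3 - <<'E'
from station import ctrl
import cv2
d=ctrl.get_image("wrist")
cv2.imwrite("pics/w2.png",d["pixels"][:,:,::-1])
E
```

```text
t 5.38 case-frame tcp mm [-58.4   0.4  70.5] F case [-2.7  0.5  1.4] open 9.660131163191117e-05
rot err/0.1 [ 0.    0.   -0.02] q [ 0.03 -0.12  2.06  0.    1.2   2.06]
units tool [ 0.02 -0.02 -0.04]
```

View pics/w2.png

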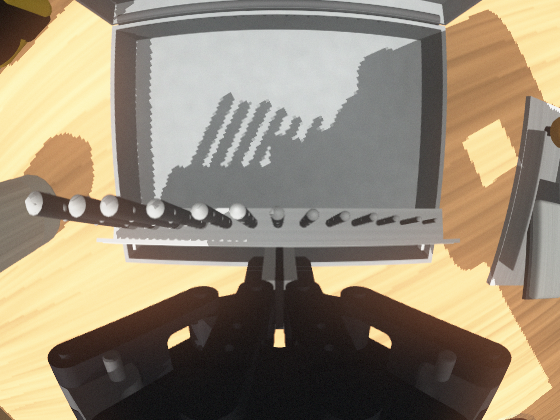

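The fingertips at about (280,262) touch the middle of the rack plate, at 2.7 N. I'll follow the arc.

>>> {"op": "step_arm", "data": {"increments": "0 -0.17 0.04 0 0 0;0 -0.17 0.07 0 0 0;0 -0.16 0.1 0 0 0;0 -0.15 0.12 0 0 0;0 -0.13 0.13 0 0 0;0 -0.12 0.14 0 0 0"}}

```text
t: 5.93
tool_pos: [0.5021, 0.0768, 0.0551]
tool_rot: [1.651, -2.673, 0.0]
contact_force: [-1.0, 1.7, 1.7]
opening: -0.0004
```

```bash
python3 go.py -35.3 0 55.2;  python3 - <<'E'
from station import ctrl
import cv2
d=ctrl.get_image("wrist")
cv2.imwrite("pics/w3.png",d["pixels"][:,:,::-1])
E
```

```text
t 5.93 case-frame tcp mm [-35.4   0.1  55.1] F case [-1.6  1.1  1.7] open -0.00039951221050937944
rot err/0.1 [-0.   -0.   -0.02] q [ 0.01 -0.05  2.02 -0.    1.16  2.04]
units tool [ 0.   -0.01 -0.  ]
```

View pics/w3.png

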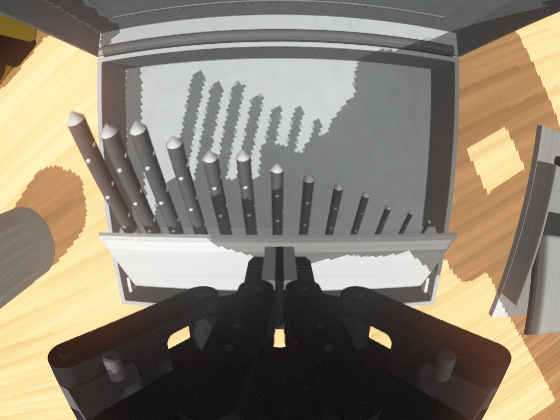

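The rack is halfway down, with its top edge at about row 235. Continuing.

>>> {"op": "step_arm", "data": {"increments": "0 -0.11 0.16 0 0 0;0 -0.09 0.17 0 0 0;0 -0.07 0.18 0 0 0;0 -0.05 0.18 0 0 0;0 -0.04 0.19 0 0 0;0 -0.02 0.19 0 0 0;0 0 0.1 0 0 0;0 0 0 0 0 0"}}

```text
t: 6.65
tool_pos: [0.5111, 0.0727, 0.0289]
tool_rot: [1.651, -2.672, 0.0]
contact_force: [-9.9, -2.0, 18.8]
opening: -0.0004
```

```bash
python3 go.py -26 0 26;  python3 - <<'E'
from station import ctrl
import cv2
d=ctrl.get_image("wrist")
cv2.imwrite("pics/w4.png",d["pixels"][:,:,::-1])
E
```

```text
t 6.65 case-frame tcp mm [-25.5   0.4  28.9] F case [-8.  -6.2 18.8] open -0.00036133984557745605
rot err/0.1 [ 0.   -0.01 -0.02] q [-0.    0.02  2.01 -0.    1.11  2.03]
units tool [0.02 0.02 0.12]
```

View pics/w4.png

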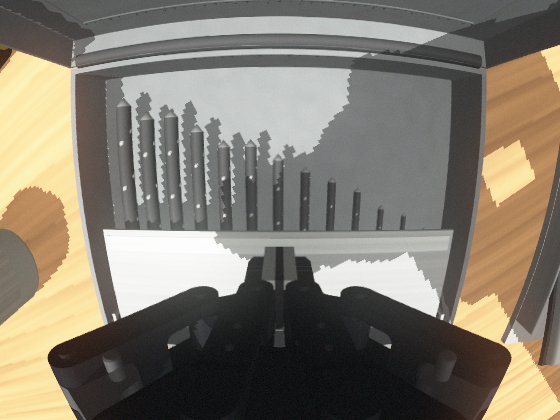

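The rack is flat: the tip stopped at 28.9 mm under 19 N. Now I lift clear and look.

>>> {"op": "step_arm", "data": {"increments": "0 0 -0.2 0 0 0;0 0 -0.5 0 0 0;0 0 -1 0 0 0;0 0 -1 0 0 0;0 0 -1 0 0 0;0 0 -1 0 0 0;0 0 -1 0 0 0;0 0 -1 0 0 0;0 0 -1 0 0 0;0 0 -1 0 0 0;0 0 -0.8 0 0 0;0 0 0 0 0 0"}}

```text
t: 7.7
tool_pos: [0.5125, 0.0731, 0.2698]
tool_rot: [-1.647, 2.666, -0.007]
contact_force: [0.4, -0.7, 0.1]
opening: 0.0001
```

```bash
python3 go.py 150 0 260;  python3 - <<'E'
from station import ctrl
import cv2,pickle
d=ctrl.get_image("wrist")
cv2.imwrite("pics/w5.png",d["pixels"][:,:,::-1])
pickle.dump(d,open("w5.pkl","wb"))
from h import *
p=np.load("p.npy")
print(projw(d,c2w(p,[[-.075,.1,.034],[-.075,-.1,.034],[.075,.1,.034],[.075,-.1,.034],rack(0,.055,.09,.002),rack(0.1,.055,.09,.002),rack(0,.055,-.09,.002)])))
E
```

```text
t 7.7 case-frame tcp mm [-24.5   1.4 269.8] F case [ 0.7 -0.4  0.1] open 0.00014381006636429768
rot err/0.1 [-0.08  0.05 -0.02] q [-0.   -0.23  1.82  0.    1.55  2.03]
units tool [ 0.04 -6.98  0.45]
[[200.57512438 221.03630014]
 [361.50740456 220.88453996]
 [195.70806386  98.1048098 ]
 [366.06751348  97.90660411]
 [206.45419947 165.83573673]
 [205.45663135 166.7954902 ]
 [355.53793476 165.68048611]]
```

View pics/w5.png

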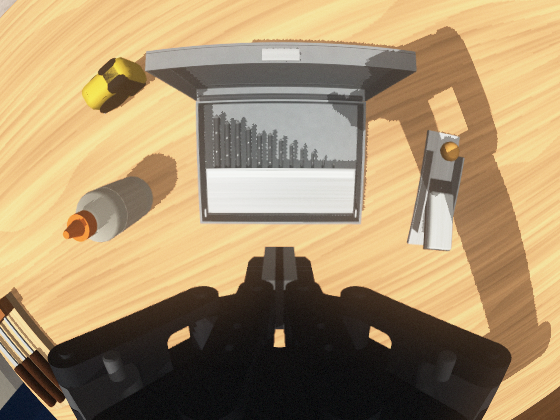

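The rack lies flat with its edge at row 168, where the fit expects 166. The case hasn't moved and the cover is still open. Next I go over and behind the cover.

>>> {"op": "step_arm", "data": {"increments": "0 -0.9 0 0 0 0;0 -0.9 0 0 0 0;0 -0.9 0 0 0 0;0 -0.9 0 0 0 0;0 -0.9 0 0 0 0;0 -0.9 0 0 0 0;0 -0.9 0 0 0 0;0 -0.9 0 0 0 0;0 -0.4 0 0 0 0;0 0 0 0 0 0;0 0 0 0 0 0"}}

```text
t: 8.67
tool_pos: [0.6794, -0.012, 0.2622]
tool_rot: [1.649, -2.671, -0.003]
contact_force: [-0.0, -0.0, -0.7]
opening: -0.0
```

```bash
python3 go.py 165 0 165;  python3 - <<'E'
from station import ctrl
import cv2
d=ctrl.get_image("wrist")
cv2.imwrite("pics/w6.png",d["pixels"][:,:,::-1])
d=ctrl.get_image("scene")
cv2.imwrite("pics/s6.png",cv2.resize(d["pixels"][60:340,180:460,::-1],(0,0),fx=2,fy=2))
E
```

```text
t 8.67 case-frame tcp mm [162.8  -0.4 262.2] F case [-0.  -0.  -0.7] open -2.6014477535312432e-05
rot err/0.1 [ 0.03 -0.01 -0.03] q [-0.13  0.17  1.44  0.    1.54  1.91]
units tool [-0.02 -0.1   3.89]
```

View pics/s6.png

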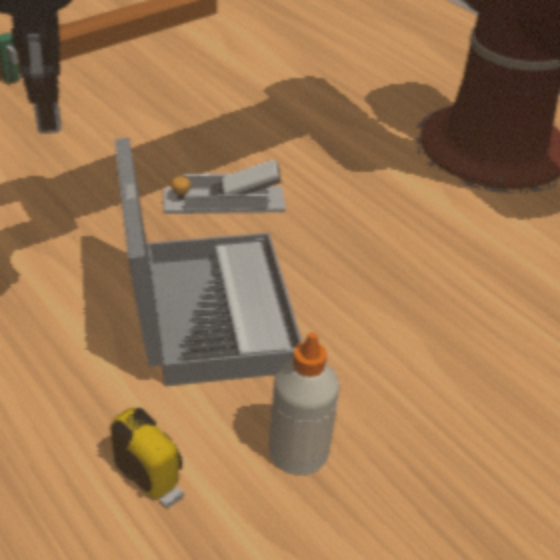

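The finger at (48,125) hangs behind the open cover, and the rack is folded. I'll descend and work out the arc.

```bash
python3 - <<'E'
from h import *
pr=None
for th in np.r_[1.6:0:-.1,0,-.02]:
    r=.135;q=np.array(cov(th,r,.016,0))*1e3;q[0]+=11
    print(round(th,2),np.round(q,1), None if pr is None else np.round((q-pr)/25,2)); pr=q
E
```

```text
1.6 [105.9   0.  169. ] None
1.5 [ 92.4   0.  170.3] [-0.54  0.    0.05]
1.4 [ 78.8   0.  170.3] [-0.54  0.   -0.  ]
1.3 [ 65.3   0.  168.9] [-0.54  0.   -0.06]
1.2 [ 52.    0.  166.1] [-0.53  0.   -0.11]
1.1 [ 39.    0.  162.1] [-0.52  0.   -0.16]
1.0 [ 26.5   0.  156.7] [-0.5   0.   -0.21]
0.9 [ 14.6   0.  150.2] [-0.48  0.   -0.26]
0.8 [  3.4   0.  142.5] [-0.45  0.   -0.31]
0.7 [ -6.9   0.  133.7] [-0.41  0.   -0.35]
0.6 [-16.4   0.  123.9] [-0.38  0.   -0.39]
0.5 [-24.8   0.  113.3] [-0.34  0.   -0.43]
0.4 [-32.1   0.  101.8] [-0.29  0.   -0.46]
0.3 [-38.2   0.   89.7] [-0.25  0.   -0.49]
0.2 [-43.1   0.   77. ] [-0.2   0.   -0.51]
0.1 [-46.7   0.   63.9] [-0.14  0.   -0.52]
0.0 [-49.    0.   50.5] [-0.09  0.   -0.54]
-0.02 [-49.3   0.   47.8] [-0.01  0.   -0.11]
```

>>> {"op": "step_arm", "data": {"increments": "0 0 0.6 0 0 0;0 0 0.8 0 0 0;0 0 0.8 0 0 0;0 0 0.8 0 0 0;0 0 0.6 0 0 0;0 0 0.2 0 0 0;0 0.3 0 0 0 0;0 0.3 0 0 0 0;0 0 0 0 0 0;0 0 0 0 0 0"}}

```text
t: 9.6
tool_pos: [0.6672, -0.0051, 0.1708]
tool_rot: [-1.65, 2.67, -0.003]
contact_force: [0.6, -1.2, -0.2]
opening: -0.0001
```

```bash
python3 go.py 106 0 169
```

```text
t 9.6 case-frame tcp mm [148.9   0.3 170.8] F case [ 1.1 -0.8 -0.2] open -0.0001065044717240369
rot err/0.1 [-0.03  0.01 -0.02] q [-0.12  0.19  1.57 -0.    1.38  1.92]
units tool [0.02 1.72 0.07]
```

>>> {"op": "step_arm", "data": {"increments": "0 0.3 0.07 0 0 0;0 0.25 0 0 0 0;0 0.25 0 0 0 0;0 0.25 0 0 0 0;0 0.25 0 0 0 0;0 0.2 0 0 0 0;0 0.2 0 0 0 0;0 0.2 0 0 0 0;0 0.2 0 0 0 0;0 0.2 0 0 0 0"}}

```text
t: 10.43
tool_pos: [0.6154, 0.0204, 0.1676]
tool_rot: [-1.65, 2.672, -0.001]
contact_force: [1.7, -0.7, 1.0]
opening: 0.0001
```

```bash
python3 go.py 78.8 0 169.5;  python3 - <<'E'
from station import ctrl
import cv2
d=ctrl.get_image("scene")
cv2.imwrite("pics/s7.png",cv2.resize(d["pixels"][60:340,180:460,::-1],(0,0),fx=2,fy=2))
E
```

```text
t 10.43 case-frame tcp mm [9.110e+01 1.000e-01 1.676e+02] F case [1.9 0.1 1. ] open 6.156781150817105e-05
rot err/0.1 [-0.01  0.   -0.02] q [-0.09  0.08  1.7  -0.    1.37  1.95]
units tool [ 0.    0.49 -0.08]
```

View pics/s7.png

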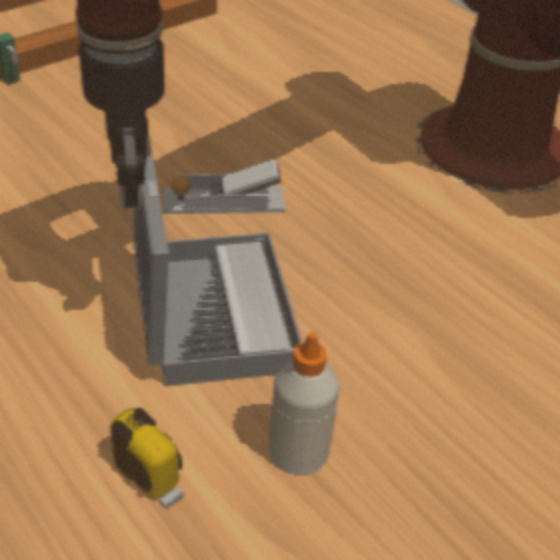

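The cover is swinging over at 1.9 N and the case is still in place. Continuing along the arc.

>>> {"op": "step_arm", "data": {"increments": "0 0.25 0 0 0 0;0 0.25 0 0 0 0;0 0.27 0.02 0 0 0;0 0.27 0.03 0 0 0;0 0.27 0.05 0 0 0;0 0.26 0.06 0 0 0;0 0.26 0.07 0 0 0;0 0.26 0.09 0 0 0;0 0.25 0.1 0 0 0;0 0.25 0.11 0 0 0"}}

```text
t: 11.32
tool_pos: [0.5567, 0.0497, 0.1534]
tool_rot: [1.651, -2.673, -0.001]
contact_force: [0.3, 0.0, 1.2]
opening: -0.0001
```

```bash
python3 go.py 26.5 0 156.7
```

```text
t 11.32 case-frame tcp mm [2.550e+01 1.000e-01 1.534e+02] F case [0.2 0.1 1.2] open -8.662120494564368e-05
rot err/0.1 [ 0.   -0.   -0.02] q [-0.04 -0.04  1.84  0.    1.34  1.99]
units tool [ 0.   -0.04 -0.13]
```

>>> {"op": "step_arm", "data": {"increments": "0 0.25 0.05 0 0 0;0 0.25 0.08 0 0 0;0 0.23 0.14 0 0 0;0 0.23 0.15 0 0 0;0 0.21 0.17 0 0 0;0 0.21 0.18 0 0 0;0 0.19 0.19 0 0 0;0 0.19 0.2 0 0 0;0 0.17 0.21 0 0 0;0 0.17 0.22 0 0 0;0 0.15 0.23 0 0 0;0 0.15 0.23 0 0 0"}}

```text
t: 12.32
tool_pos: [0.5034, 0.0764, 0.1019]
tool_rot: [1.651, -2.673, -0.0]
contact_force: [0.5, 0.2, 0.6]
opening: -0.0001
```

```bash
python3 go.py -32 0 101.8;  python3 - <<'E'
from station import ctrl
import cv2
d=ctrl.get_image("scene")
cv2.imwrite("pics/s8.png",cv2.resize(d["pixels"][60:340,180:460,::-1],(0,0),fx=2,fy=2))
E
```

```text
t 12.32 case-frame tcp mm [-34.1   0.3 101.9] F case [0.3 0.4 0.6] open -0.00010794459233266933
rot err/0.1 [ 0.    0.   -0.02] q [ 0.   -0.11  2.    0.    1.25  2.04]
units tool [ 0.01 -0.08  0.  ]
```

View pics/s8.png

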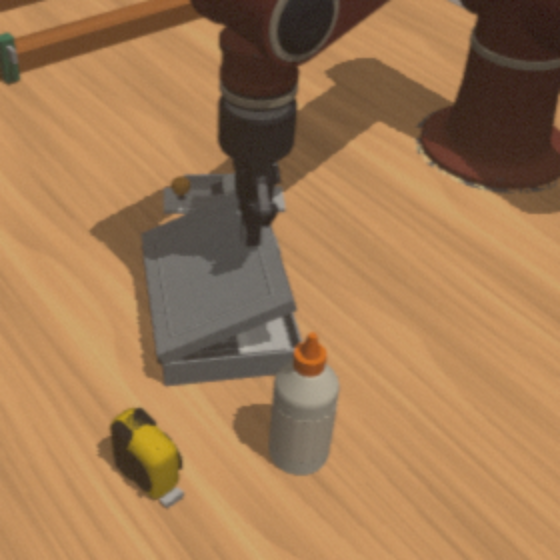

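Nearly shut. I'll finish the swing and press.

>>> {"op": "step_arm", "data": {"increments": "0 0.1 0.24 0 0 0;0 0.1 0.24 0 0 0;0 0.08 0.25 0 0 0;0 0.08 0.25 0 0 0;0 0.06 0.26 0 0 0;0 0.05 0.26 0 0 0;0 0.03 0.27 0 0 0;0 0 0.25 0 0 0;0 0 0.1 0 0 0;0 0 0 0 0 0"}}

```text
t: 13.2
tool_pos: [0.4925, 0.0818, 0.0504]
tool_rot: [1.65, -2.671, -0.002]
contact_force: [-5.7, 0.6, 9.9]
opening: 0.0
```

```bash
python3 go.py -48 0 47
```

```text
t 13.2 case-frame tcp mm [-46.3   0.3  50.4] F case [-5.4 -2.   9.9] open 3.089226525797616e-05
rot err/0.1 [ 0.02 -0.01 -0.02] q [ 0.02 -0.06  2.05  0.    1.16  2.05]
units tool [0.01 0.07 0.14]
```

>>> {"op": "step_arm", "data": {"increments": "0 0.04 0.03 0 0 0;0 0.02 0.03 0 0 0;0 0 0 0 0 0;0 0 0 0 0 0"}}

```text
t: 13.53
tool_pos: [0.4925, 0.0819, 0.0503]
tool_rot: [-1.651, 2.672, -0.003]
contact_force: [-5.1, -2.0, 13.2]
opening: -0.0004
```

```bash
python3 go.py -48 0 47
```

```text
t 13.53 case-frame tcp mm [-46.3   0.3  50.3] F case [-3.7 -4.1 13.2] open -0.00040646365731160193
rot err/0.1 [-0.02 -0.01 -0.02] q [ 0.02 -0.06  2.05 -0.    1.15  2.05]
units tool [0.01 0.07 0.13]
```

>>> {"op": "step_arm", "data": {"increments": "0 0 -0.2 0 0 0;0 0 -0.5 0 0 0;0 0 -1 0 0 0;0 0 -1 0 0 0;0 0.5 -1 0 0 0;0 0.8 -1 0 0 0;0 0.8 -1 0 0 0;0 0.8 -0.8 0 0 0;0 0.8 0 0 0 0;0 0 0 0 0 0;0 0 0 0 0 0"}}

```text
t: 14.45
tool_pos: [0.4085, 0.124, 0.211]
tool_rot: [-1.652, 2.671, -0.002]
contact_force: [0.2, 0.2, -0.1]
opening: 0.0002
```

```bash
python3 go.py; python3 - <<'E'
from station import ctrl
import cv2
from h import *
p=np.load("p.npy")
f=[cov(0,.15,.016,.1),cov(0,.15,.016,-.1),cov(0,0,.016,.1),cov(0,0,.016,-.1),[-.075,.1,.034],[-.075,-.1,.034]]
f2=[cov(.06,.15,.016,.1),cov(.06,.15,.016,-.1)]
for n,x0,y0 in(("scene",200,140),("top",200,110),("wrist",0,0)):
    d=ctrl.get_image(n);im=d["pixels"][:,:,::-1]
    print(n,np.round((projw if n=="wrist" else proj)(d,c2w(p,f+f2))-[x0,y0],1).tolist())
    k=1 if n=="wrist" else 3.5
    im=im if n=="wrist" else cv2.resize(im[y0:y0+170,x0:x0+220],(0,0),fx=3.5,fy=3.5,interpolation=2)
    cv2.imwrite(f"pics/{n}9.png",im)
E
```

```text
t 14.45 case-frame tcp mm [-140.3    0.6  211. ] F case [ 0.1  0.3 -0.1] open 0.00019272683941769247
rot err/0.1 [-0.02  0.01 -0.01] q [ 0.12 -0.44  2.08 -0.    1.51  2.15]
scene [[131.5, 89.1], [113.1, 30.3], [60.0, 96.5], [51.2, 35.7], [130.9, 94.6], [112.8, 35.6], [131.2, 86.2], [112.8, 27.4]]
top [[34.0, 122.1], [128.3, 167.2], [68.0, 52.0], [161.1, 96.7], [34.6, 122.2], [127.2, 166.4], [34.0, 121.5], [129.3, 167.0]]
wrist [[173.9, 126.4], [384.1, 125.9], [176.5, -19.3], [380.8, -19.7], [179.0, 126.1], [378.9, 125.6], [170.9, 125.2], [387.1, 124.7]]
```

View pics/scene9.png

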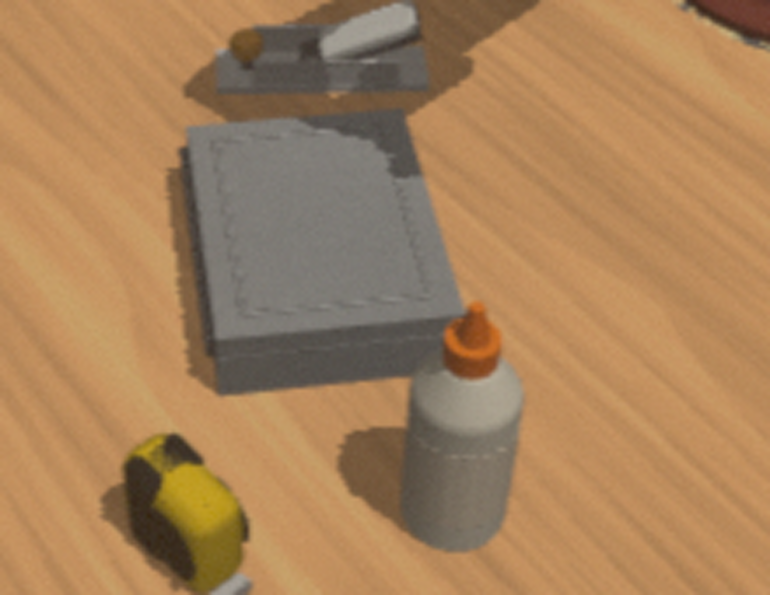

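View pics/wrist9.png

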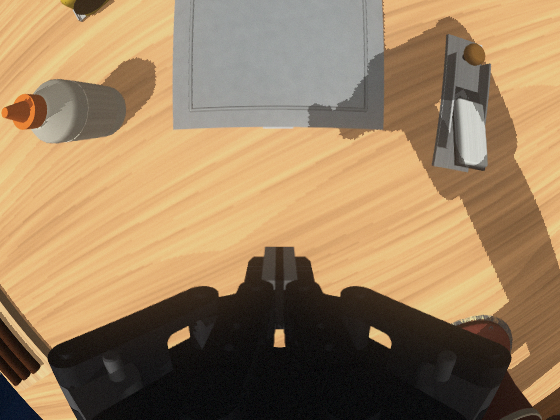

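The cover is shut with an even seam. Its near corners, at (174,128) and (384,128) in the wrist view, match the prediction for 0 rad. The case's bottom corner is where it started, at (262,252) in the scene view, and the tools look undisturbed.

```bash
python3 -c "
from station import ctrl
print(ctrl.finish_job())"
```

```text
the job is handed in; nothing more can be done
None
```

The drill-bit case is closed, with the rack folded flat first and the cover pressed shut over it. I handed the job in at about 14.6 s, and no verdict was reported.

- **Rack:** I pushed it down with the shut fingertips while the cover stood open. The tip stopped at 28.9 mm under about 19 N, which matches the expected 29 mm for flat. A picture then showed the rack flat in the tray.
- **Cover:** I swung it over from behind and pressed it down. The tip stopped at 50.3 mm under about 13 N, against an expected 51 mm when shut. The seam looked even, and its corners matched the fully shut position.
- **Case and tools:** The case's bottom corner was at the same pixel as at the start, to within about 1 px. The plane, tape and glue looked undisturbed, and the arm was clear of everything.
- **Small disagreements:** My fit of the case's position was off by about 2 px in the wrist view and put the cover's start angle at 1.63, just under the stated 1.65 to 1.85. At the two end stops, the sideways force on the tip reached about 10 N on the rack and 6 N on the cover. That is around the 8 N that can slide the case, but I saw no shift.

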